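# Slide a lighting module home in its programming cradle and hold its recessed button down

### The arm

A 6-joint arm with a two-finger parallel gripper is mounted at the origin on a cart in front of the work surface, level with it; the furniture and walls round the work are solid. World frame = base frame: x ahead of the robot, y to its left, z up, the work surface at z = 0. Lengths are in mm, angles in rad, forces in N, time in s.
With the tool pointing down it reaches from about 300 to 775 mm from the base axis. Payload 14.6 kg.
Tool frame: the origin (TCP) lies at the very end of the fingers, on their centre line; the grasp point (between the pads) lies 19 mm behind it; z points along the fingers, y is the line along which they close (so a half turn about z gives the same grasp; the last joint's range is limited). The gripper opens to 94 mm and grips with 3 to 60 N. Pads are 16 mm wide; open, the fingers measure 119 mm over their backs; the gripper's body (75 mm by 177 mm) begins 78 mm behind the grasp point.
Start: joints at [-1.405, 0.3, 1.521, -0, 1.321, -0.067], TCP at [126.88, -535.155, 205.446] pointing down, gripper open.
Joint ranges: [-3.03, 3.03], [-0.79, 2.21], [0.23, 2.52], [-1.04, 4.18], [0, 3.07], [-2.55, 2.55]. Speed limits (rad/s): [2.22, 2.22, 2.57, 3.14, 3.14, 3.14].

### API

Orientations are given as [roll, pitch, yaw] about the fixed x, y, z axes, in that order (R = Rz(yaw) Ry(pitch) Rx(roll)).
In Python, from cell import manip gives the robot as it stands. The module is installed in compiled form; this text tells all that it offers.
- The arm moves only by the shell command python3 -m inch 'ROWS' [FORCE]. ROWS is JSON, a list of rows, each an object of numbers: "gripper": the opening, from 0 (shut) to 1 (fully open); "dx", "dy", "dz": the shift along the world's x, y, z in m; "wx", "wy", "wz": the turn, a rotation vector about the world's x, y, z in degrees. A call has exactly 5 rows; each row is the pose to reach, as a shift and turn from the pose commanded when the call began; what a row does not reach only later rows make up. A row lasts 1/12 s, in which the tool goes at most 41.7 mm and 7.16 degrees, less where a joint would pass 70% of its speed; a pose out of reach is approached as far as the arm can. A call with a gripper value outside its range is refused whole. The fingers move at their own pace and stop on an object; FORCE is the grip in N (left out, the last holds). Time passes only in rows, so rows that repeat a pose let the fingers close, or fill a call up. It gives the time, the measured TCP pose, the force, the opening and the grip force at its end, in the units of the state.
- manip.read_state(): the state, without advancing time (a new reading comes with each control period).
- manip.camera(name): name is "side" or "top" or "wrist"; returns the picture (400x640x3 uint8, blue, green, red); there is no depth.
- manip.camera_info(name): a dict with "camera_matrix" (3x3 intrinsics, pixels), "D" ([k1, k2, p1, p2, k3] as OpenCV has them; the pictures are not rectified), "R" (3x3) and "t" (3): a world point X has camera coordinates R X + t; the wrist camera has in their place "tool_from_camera" (4x4, takes a point from camera to tool coordinates, whose origin is the TCP and whose axes are the flange's). Camera axes: x right, y down, z forward; pixel columns grow to the right and rows downward; lengths in mm; the calibration is good to about 2 mm. A picture is of the moment at which its call begins: read the wrist's pose just before it. camera_info takes no time and is no camera call.
- manip.sign_off(): hands the job in; it is judged then, once.
The state is a dict: "clock": time; "joints": joint angles; "qd": joint speeds; "effort": joint torques, N m; "eef_pos": TCP position; "eef_rot": TCP orientation; "wrist_force": force on the tool from outside, world axes, zero at the start; "moment": the same for the moment, N m; "finger_gap": finger opening in mm; "finger_force": force on a finger pad.
Only numpy, scipy, OpenCV 4.12 (cv2) and the standard library are available. Lean on these libraries where they do the work, as an engineer would, in place of code of your own. Each camera call takes 0.05 s, during which the arm holds its last target. There are 200 camera calls.

### The job

Slide the white lighting module along its cradle, under the bridge, until it is fully home against the contacts. Then take the smaller screwdriver from the rack, pass its blade down through the bush in the bridge and press the module's recessed button well down, without forcing it. Finish while holding: your program ends with the screwdriver still gripped and keeping the button down, and nothing else knocked about.

Things in the scene. Friction and masses are not known exactly. Their poses are not given: they have to be found in the camera images.
- cradle: Fixed programming cradle: black base 190 x 100 mm, top face 11 mm above the table. Origin: centre of its footprint on the table; +x runs along the rails to the bridge, roughly away from the robot, z up. Two rails, 9 mm high, 44.4 mm apart inside, x = -80 to 70 mm. End stop: two brass contacts at x = 70 mm on a black block 37 mm high.
- bush (a point): Centre of the mouth of the brass guide bush in the bridge, at its upper rim, 55 mm above the table, 53 mm along the cradle's +x axis. The mouth, 17 mm wide, narrows like a funnel within 6 mm to a round vertical bore of 8 mm, which ends 14 mm below this point.
- module: White lighting module, 90 x 42 x 26 mm, about 0.2 kg, loose between the rails. Origin: centre of its underside; +x along the rails to its leading end. Starts 35 to 60 mm short of home. Home, its leading face (x = 45 mm) meets the contacts: origin 25 mm along the cradle's +x, hole under the bush. Trailing face (x = -45 mm) is flat and free to push; slides at 1 to 2 N.
- module_hole (a point): Centre of the round hole, 10 mm wide, in the module's top face, 26 mm along its +x axis from its origin, 26 mm above its underside (37 mm above the table).
- button (a joint): Travel in m of the grey button, 8.6 mm wide, in the module's hole: 0 up, 0.005 at its stop. Its top lies 6 mm below the hole's rim (31 mm above the table, 24 mm below the mouth of the bush). It starts to move at 2 N and needs 0.8 N more per mm: 4 N at 2.5 mm, 6 N at 5 mm. It springs back when let go. Half its travel counts as well down.
- rack: Fixed two-tier steel screwdriver rack, 80 x 150 mm, 132 mm high. Origin: centre of its underside. Three round holes (11.5 mm, through both tiers) in a row along its y axis, at y = -50, 0 and 50 mm. The screwdrivers hang in the two outer holes, which in which varies; the middle one is empty.
- small_driver: Smaller screwdriver, 0.04 kg, hanging upright in the rack, blade down: handle 69 mm long, blade 3.6 mm thick, reaching 71 mm below the handle. Origin: on its axis at the foot of the handle, which rests on the rack's top (132 mm above the table); z up. x and y are square to the handle's flats (17 mm along x, 15 mm along y).
- small_driver_grip (a point): A good place to grip the smaller screwdriver: on its axis, 40 mm above the foot of the handle (29 mm below the handle's end).
- small_driver_tip (a point): The end of the smaller screwdriver's blade, on its axis, 71 mm below the foot of the handle (111 mm below the grip point).
- large_driver: Larger screwdriver, handle 99 mm long, 22 to 25 mm thick (its end 231 mm above the table), blade 121 mm long, hanging in the rack's other outer hole; to be left there. Origin: on its axis at the foot of the handle, 132 mm above the table; z up.
- heat_sink: A finned aluminium heat sink, 40 x 60 x 10 mm, lying on the table; to be left alone. Origin: centre of its underside.
- croc_red: A red crocodile clip, 52 x 11 x 11 mm, lying on the table; to be left alone. Origin: centre of its underside.
- croc_black: A black crocodile clip, 52 x 11 x 11 mm, lying on the table; to be left alone. Origin: centre of its underside.
- led_driver_1: A white potted power unit with wire ends, 40 x 196 x 28 mm, lying on the table; to be left alone. Origin: centre of its underside.
- bridge (a point): Middle of the underside of the steel bridge over the rails, 53 mm along the cradle's +x, 41 mm above the table. The bridge is 34 mm long in x (36 to 70 mm from the cradle's origin), 92 mm wide and 8 mm thick (top 49 mm above the table), on two pillars; the brass bush in it rises to 55 mm.
- multimeter: A hand multimeter, 145 x 70 x 43 mm, lying on the table; to be left alone. Origin: centre of its underside.
Things that resemble listed ones, but are neither listed nor needed, are in the scene too. Leave any green look-alike of the module alone.

How it is judged:
By the outcome, as a careful person would: the job done as asked, in the order asked, and still so for the second after the job is handed in, while the arm keeps its last pose, push and grip.
It also fails if it takes over 64 s, if anything falls off the work surface, if the arm or the gripper's body presses on something with over 40 N, if the wrist force passes 120 N, or if a joint passes its speed limit or range.

## Working session

There is one attempt and no reset: what is moved stays moved. The work goes in short steps, Python scripts to look and compute and a shell command to move; the robot and the scene stay as the last step left them, time stands still between calls to the robot, and variables do not carry over. Pictures are saved under pics/ and viewed, at most 10 in all, crops included, and the job is handed in when it is done.

```bash
mkdir -p pics
cat > h.py <<'E'
import numpy as np, cv2
from cell import manip
from scipy.spatial.transform import Rotation as Rn
def cam(name):
    i=manip.camera_info(name); K=np.array(i["camera_matrix"]);D=np.array(i["D"],float)
    if name=="wrist":
        s=manip.read_state(); T=np.eye(4);T[:3,:3]=Rn.from_euler('xyz',s["eef_rot"]).as_matrix();T[:3,3]=s["eef_pos"]
        M=np.linalg.inv(T@np.array(i["tool_from_camera"])); R,t=M[:3,:3],M[:3,3]
    else: R,t=np.array(i["R"]),np.array(i["t"]).ravel()
    return K,D,R,t
def ray(c,px):
    K,D,R,t=c; p=cv2.undistortPoints(np.array(px,float).reshape(-1,1,2),K,D).reshape(-1,2)
    d=np.c_[p,np.ones(len(p))]@R; return -R.T@t,d
def onz(c,px,z):
    o,d=ray(c,px); return o+d*((z-o[2])/d[:,2])[:,None]
def proj(c,X):
    K,D,R,t=c; return cv2.projectPoints(np.array(X,float).reshape(-1,1,3),cv2.Rodrigues(R)[0],t,K,D)[0].reshape(-1,2)
E
python3 - <<'E'
from h import *
s=manip.read_state();print(s)
for n in("top","side"):
    im=manip.camera(n);cv2.imwrite(f"pics/{n}0.png",im)
    K,D,R,t=cam(n);print(n,K[0,0],-R.T@t,R[2])
E
```

```text
{'clock': 0.0, 'joints': array([-1.40462651e+00,  3.00517040e-01,  1.52161258e+00, -8.24524578e-06,
        1.32069199e+00, -6.66033770e-02]), 'qd': array([ 4.88353455e-04,  7.72419914e-04, -8.87588793e-06, -4.15576089e-04,
        1.83690199e-03, -1.29801987e-03]), 'effort': array([ 1.81740354e-03, -5.31806874e+01, -3.52732480e+01,  7.09049497e-02,
        2.44153087e-02, -1.02508207e-04]), 'eef_pos': array([ 126.81986252, -534.89637906,  204.84780992]), 'eef_rot': array([-3.14036590e+00, -7.38230199e-05,  2.32775194e-01]), 'wrist_force': array([-0.40016286,  0.08665072, -0.68845391]), 'moment': array([-0.02294098, -0.0083009 , -0.00975723]), 'finger_force': 0.0, 'finger_gap': 93.87326024712212}
top 413.920685067114 [ 329.56032008   71.70562589 1410.83883341] [ 0.15093992  0.01156643 -0.98847527]
side 379.6368069022791 [359.01140655 825.13994984 746.92621087] [ 0.19307169 -0.74582142 -0.63755293]
```

View pics/top0.png

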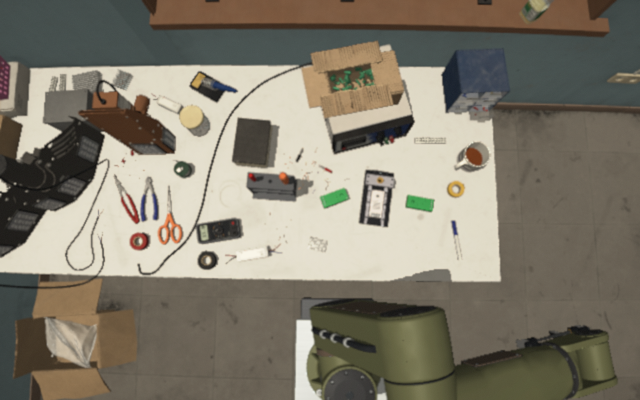

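View pics/side0.png

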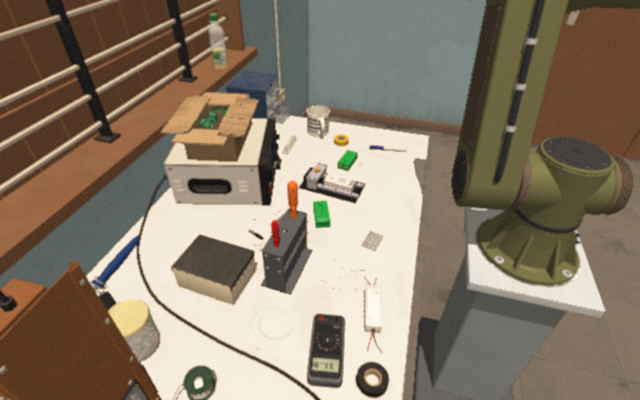

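The top view shows the cradle near (378,198), bridge at its upper end (378,180), and the rack near (272,186) with red and orange handles at about (255,181) and (286,177). In the side view red (275,233) is the shorter driver and orange (292,200) the larger. Green look-alikes lie at (335,198) and (420,203). Next I'll get rough positions and then move closer for the wrist camera.

Run:
```python
from h import *
t=cam("top");s=cam("side")
print(onz(t,[[378,198],[368,171],[394,174],[361,224],[388,227],[376,205]],11))
print(onz(t,[[272,186]],132))
# driver positions: masks in both views
for n,c in(("top",t),("side",s)):
    im=cv2.imread(f"pics/{n}0.png").astype(int);b,g,r=im[...,0],im[...,1],im[...,2]
    hsv=cv2.cvtColor(im.astype(np.uint8),cv2.COLOR_BGR2HSV)
    m=((hsv[...,1]>150)&(hsv[...,2]>110)&((hsv[...,0]<14)|(hsv[...,0]>172))).astype(np.uint8)
    k,l,st,ce=cv2.connectedComponentsWithStats(m)
    for i in range(1,k):
        if st[i,4]>12: print(n,st[i],ce[i],onz(c,ce[i],180)[0])
i=manip.camera_info("wrist");print(np.round(i["tool_from_camera"],3),i["camera_matrix"])
```

```text
[[ 559.34963829 -113.82257821   11.        ]
 [ 653.66786831  -80.09224419   11.        ]
 [ 644.10962076 -170.08699537   11.        ]
 [ 469.3109475   -55.31964315   11.        ]
 [ 460.07181775 -146.95080727   11.        ]
 [ 535.03492122 -106.7620518    11.        ]]
[[574.12373996 235.45758515 132.        ]]
top [467 148  15  17 179] [473.93854749 156.08938547] [ 665.84908366 -389.47623841  180.        ]
top [280 173   7   8  41] [282.80487805 176.41463415] [594.95162796 197.26104333 180.        ]
top [249 174   4   4  14] [250.5        175.28571429] [597.54197831 296.11769602 180.        ]
top [122 196  17  27  91] [132.15384615 211.04395604] [483.16192015 656.65515676 180.        ]
top [159 214  23  30 175] [169.45714286 229.28      ] [429.19536137 536.24129655 180.        ]
top [131 234  15  15  99] [138.75757576 240.7979798 ] [392.89699999 628.94815295 180.        ]
side [288 181   9  37 278] [292.38129496 198.12230216] [590.6315307  182.23048623 180.        ]
side [272 221   7  26 147] [275.25170068 232.6122449 ] [589.12623707 299.99909879 180.        ]
side [ 68 262  10  12
[... 202 characters left out ...]
.93902439 313.81097561] [924.23820065 597.08135256 180.        ]
side [319 316   5   5  17] [320.64705882 318.        ] [444.22684197 469.74246193 180.        ]
side [  0 384  17  16  51] [  7.11764706 391.66666667] [841.34014976 704.53527671 180.        ]
side [  0 392   8   7  21] [  2.80952381 394.80952381] [843.33964419 709.49081721 180.        ]
[[-0.00000e+00 -9.67000e-01 -2.55000e-01  7.38000e+01]
 [ 1.00000e+00 -1.00000e-03  0.00000e+00  5.40000e-01]
 [-0.00000e+00 -2.55000e-01  9.67000e-01 -1.79135e+02]
 [ 0.00000e+00  0.00000e+00  0.00000e+00  1.00000e+00]] [[297.65935594   0.         322.91854446]
 [  0.         297.65935594 201.92388247]
 [  0.           0.           1.        ]]
```

```bash
python3 -m inch '[{"dx":0.02,"dy":0.032,"wz":-5},{"dx":0.044,"dy":0.064,"wz":-10},{"dx":0.068,"dy":0.096,"wz":-15},{"dx":0.092,"dy":0.128,"wz":-20.7},{"dx":0.116,"dy":0.16,"wz":-20.7}]' && python3 -m inch '[{"dx":0.025,"dy":0.032},{"dx":0.05,"dy":0.064},{"dx":0.075,"dy":0.096},{"dx":0.1,"dy":0.128},{"dx":0.125,"dy":0.16}]' && python3 -m inch '[{"dx":0.025,"dy":0.028,"dz":-0.015},{"dx":0.05,"dy":0.056,"dz":-0.03},{"dx":0.075,"dy":0.084,"dz":-0.045},{"dx":0.1,"dy":0.11,"dz":-0.055},{"dx":0.1,"dy":0.11,"dz":-0.055}]'
python3 - <<'E'
from h import *
im=manip.camera("wrist");cv2.imwrite("pics/w1.png",im)
s=manip.read_state();print(s["clock"],s["eef_pos"],s["eef_rot"],s["joints"],s["wrist_force"])
E
```

```text
0.15 [ 126.84169149 -534.98603692  205.02596679] [-3.14074735e+00 -3.95177613e-05  2.32795327e-01] [-1.40460994e+00  3.00351457e-01  1.52140613e+00 -1.73737555e-05
  1.32068113e+00 -6.66046469e-02] [ 0.32061621 -0.60010361 -0.07540222]validation failed for argument at $[0]...
```

View pics/w1.png

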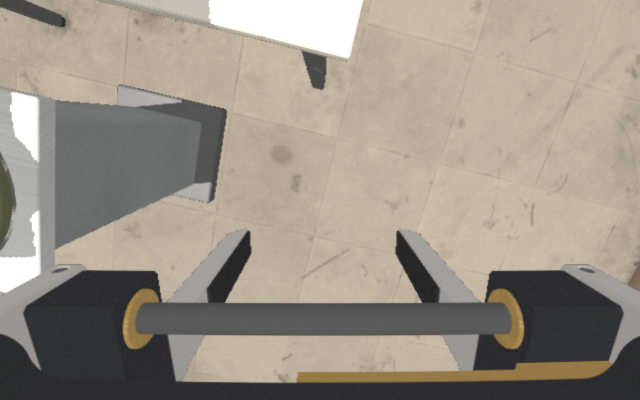

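The move was refused (the picture still shows the floor and the fingers at rows 230–380), so I'll fill in every key.

```bash
python3 -m inch '[{"gripper":1,"dx":0.02,"dy":0.032,"dz":0,"wx":0,"wy":0,"wz":-5},{"gripper":1,"dx":0.044,"dy":0.064,"dz":0,"wx":0,"wy":0,"wz":-10},{"gripper":1,"dx":0.068,"dy":0.096,"dz":0,"wx":0,"wy":0,"wz":-15},{"gripper":1,"dx":0.092,"dy":0.128,"dz":0,"wx":0,"wy":0,"wz":-20.7},{"gripper":1,"dx":0.116,"dy":0.16,"dz":0,"wx":0,"wy":0,"wz":-20.7}]' && python3 -m inch '[{"gripper":1,"dx":0.025,"dy":0.032,"dz":0,"wx":0,"wy":0,"wz":0},{"gripper":1,"dx":0.05,"dy":0.064,"dz":0,"wx":0,"wy":0,"wz":0},{"gripper":1,"dx":0.075,"dy":0.096,"dz":0,"wx":0,"wy":0,"wz":0},{"gripper":1,"dx":0.1,"dy":0.128,"dz":0,"wx":0,"wy":0,"wz":0},{"gripper":1,"dx":0.125,"dy":0.16,"dz":0,"wx":0,"wy":0,"wz":0}]' && python3 -m inch '[{"gripper":1,"dx":0.025,"dy":0.028,"dz":-0.015,"wx":0,"wy":0,"wz":0},{"gripper":1,"dx":0.05,"dy":0.056,"dz":-0.03,"wx":0,"wy":0,"wz":0},{"gripper":1,"dx":0.075,"dy":0.084,"dz":-0.045,"wx":0,"wy":0,"wz":0},{"gripper":1,"dx":0.1,"dy":0.11,"dz":-0.055,"wx":0,"wy":0,"wz":0},{"gripper":1,"dx":0.1,"dy":0.11,"dz":-0.055,"wx":0,"wy":0,"wz":0}]'
python3 - <<'E'
from h import *
im=manip.camera("wrist");cv2.imwrite("pics/w2.png",im)
s=manip.read_state();print(s["clock"],s["eef_pos"],s["eef_rot"],s["joints"],s["wrist_force"])
E
```

```text
clock: 0.57
eef_pos: [243.5, -373.4, 205.3]
eef_rot: [-3.141, 0.0, -0.135]
wrist_force: [0.9, -0.3, -0.7]
finger_gap: 93.8
finger_force: 0.0
clock: 0.98
eef_pos: [368.6, -213.3, 205.6]
eef_rot: [3.141, -0.0, -0.129]
wrist_force: [1.2, 0.1, -0.4]
finger_gap: 94.3
finger_force: 0.0
clock: 1.4
eef_pos: [469.6, -101.2, 148.2]
eef_rot: [-3.14, 0.003, -0.125]
wrist_force: [-0.4, 0.4, 0.4]
finger_gap: 94.1
finger_force: 0.0
1.45 [ 468.46278329 -103.0107497   149.07563168] [-3.14099626e+00  2.50058844e-03 -1.24679410e-01] [-2.92921251e-01  2.02818906e-01  1.78078941e+00  1.84567683e-04
  1.16054949e+00  1.40248140e+00] [ 0.666269    0.49381452 -0.74442956]
```

View pics/w2.png

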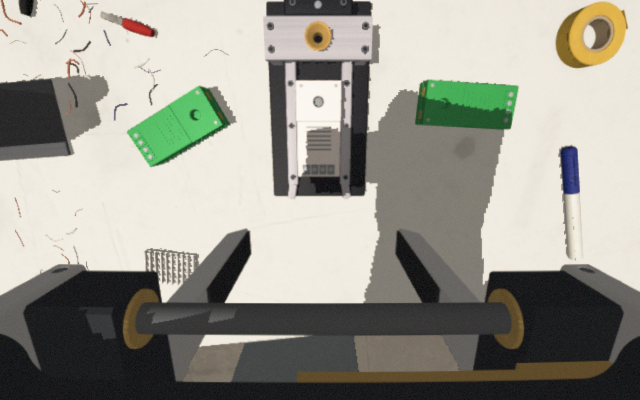

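The wrist view shows the cradle: bush at (318,37), module hole at (319,101), module trailing top edge near row 177 (x 300–340), base rear corners (274,194) and (365,194).

```bash
python3 - <<'E'
from h import *
c=cam("wrist");im=cv2.imread("pics/w2.png");hsv=cv2.cvtColor(im,cv2.COLOR_BGR2HSV)
m=((hsv[...,0]>8)&(hsv[...,0]<32)&(hsv[...,1]>90)).astype(np.uint8);m[:15]=0;m[60:]=0;m[:,:290]=0;m[:,345:]=0
p=np.argwhere(m)[:,::-1];(u,v),r=cv2.minEnclosingCircle(p.astype(np.int32));print("bush px",u,v,r,p.min(0),p.max(0))
B=onz(c,[[u,v]],55)[0];C=onz(c,[[274,194],[365,194]],11);H=onz(c,[[319,101]],37)[0]
T=onz(c,[[300,177],[339,177]],37)
print("bush",B,"rear mid",C.mean(0),"width",np.linalg.norm(C[0]-C[1]),"hole",H,"trail",T)
d=B-C.mean(0);print("yaw",np.arctan2(d[1],d[0]),"len(148)",np.hypot(*d[:2]),"hole-bush(35-60)",np.hypot(*(B-H)[:2]),"hole-trail(71)",np.hypot(*(H-T.mean(0))[:2]))
# rail lines
print("rails", onz(c,[[292,66],[292,190],[347,66],[347,190]],20))
# driver axis by two rays
t=cam("top");s=cam("side")
E
python3 - <<'E'
import cv2
im=cv2.imread("pics/w2.png")[0:210,255:385];cv2.imwrite("pics/w2c.png",cv2.resize(im,None,fx=2.8,fy=2.8,interpolation=cv2.INTER_CUBIC))
E
```

```text
bush px 318.0 35.5 14.534542083740234 [305  21] [331  50]
bush [ 612.86692366 -117.63963718   55.        ] rear mid [467.89204392 -99.73004935  11.        ] width 99.65652801622855 hole [ 562.27087896 -111.71832318   37.        ] trail [[ 493.54779434  -83.88063232   37.        ]
 [ 488.73096011 -122.18975508   37.        ]]
yaw -0.12291306243245673 len(148) 146.0769286824878 hole-bush(35-60) 50.94135548855417 hole-trail(71) 71.65952327649065
rails [[ 598.54825378  -90.03741283   20.        ]
 [ 477.95454439  -71.75036578   20.        ]
 [ 591.94317311 -142.40982678   20.        ]
 [ 470.68499226 -129.58870861   20.        ]]
```

View pics/w2c.png

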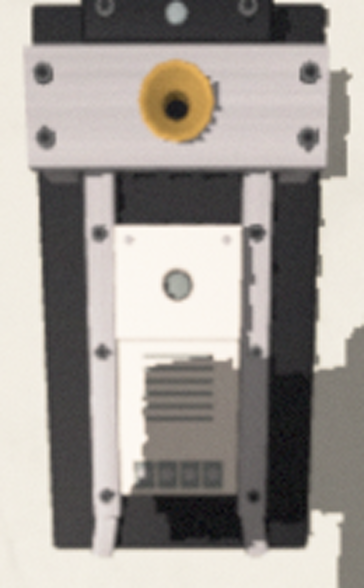

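The crop confirms the picks: hole at about (319,101), module trailing edge at row 177, bush centred on (318,36). The sizes check out (146/148, 71.7/71 and 99.7/100), and the module is 51 mm short of home. Now close the gripper, descend behind the module and push.

```bash
python3 -m inch '[{"gripper":0,"dx":-0.003,"dy":0.0025,"dz":-0.02,"wx":0,"wy":0,"wz":0},{"gripper":0,"dx":-0.003,"dy":0.0025,"dz":-0.04,"wx":0,"wy":0,"wz":0},{"gripper":0,"dx":-0.003,"dy":0.0025,"dz":-0.06,"wx":0,"wy":0,"wz":0},{"gripper":0,"dx":-0.003,"dy":0.0025,"dz":-0.07,"wx":0,"wy":0,"wz":0},{"gripper":0,"dx":-0.003,"dy":0.0025,"dz":-0.07,"wx":0,"wy":0,"wz":0}]' 20
```

```text
clock: 1.87
eef_pos: [463.6, -103.1, 79.0]
eef_rot: [-3.141, 0.003, -0.129]
wrist_force: [-0.3, -0.2, 0.4]
finger_gap: 64.2
finger_force: 0.0
```

```bash
python3 -m inch '[{"gripper":0,"dx":0,"dy":0.002,"dz":0,"wx":0,"wy":0,"wz":0},{"gripper":0,"dx":0,"dy":0.002,"dz":0,"wx":0,"wy":0,"wz":0},{"gripper":0,"dx":0,"dy":0.002,"dz":0,"wx":0,"wy":0,"wz":0},{"gripper":0,"dx":0,"dy":0.002,"dz":-0.005,"wx":0,"wy":0,"wz":0},{"gripper":0,"dx":0,"dy":0.002,"dz":-0.01,"wx":0,"wy":0,"wz":0}]' && python3 -m inch '[{"gripper":0,"dx":0,"dy":0,"dz":-0.01,"wx":0,"wy":0,"wz":0},{"gripper":0,"dx":0,"dy":0,"dz":-0.02,"wx":0,"wy":0,"wz":0},{"gripper":0,"dx":0,"dy":0,"dz":-0.03,"wx":0,"wy":0,"wz":0},{"gripper":0,"dx":0,"dy":0,"dz":-0.04,"wx":0,"wy":0,"wz":0},{"gripper":0,"dx":0,"dy":0,"dz":-0.045,"wx":0,"wy":0,"wz":0}]'
```

```text
clock: 2.28
eef_pos: [465.2, -100.8, 70.7]
eef_rot: [3.141, -0.001, -0.128]
wrist_force: [0.7, 0.8, -0.3]
finger_gap: 30.8
finger_force: 0.0
clock: 2.7
eef_pos: [464.2, -100.4, 23.6]
eef_rot: [-3.141, 0.002, -0.129]
wrist_force: [-0.1, 0.2, -0.4]
finger_gap: 0.5
finger_force: 0.0
```

```bash
python3 -m inch '[{"gripper":0,"dx":0.010,"dy":-0.0012,"dz":0,"wx":0,"wy":0,"wz":0},{"gripper":0,"dx":0.016,"dy":-0.002,"dz":0,"wx":0,"wy":0,"wz":0},{"gripper":0,"dx":0.021,"dy":-0.0026,"dz":0,"wx":0,"wy":0,"wz":0},{"gripper":0,"dx":0.026,"dy":-0.0032,"dz":0,"wx":0,"wy":0,"wz":0},{"gripper":0,"dx":0.031,"dy":-0.0038,"dz":0,"wx":0,"wy":0,"wz":0}]' && python3 -m inch '[{"gripper":0,"dx":0.006,"dy":-0.0007,"dz":0,"wx":0,"wy":0,"wz":0},{"gripper":0,"dx":0.012,"dy":-0.0015,"dz":0,"wx":0,"wy":0,"wz":0},{"gripper":0,"dx":0.018,"dy":-0.0022,"dz":0,"wx":0,"wy":0,"wz":0},{"gripper":0,"dx":0.023,"dy":-0.0028,"dz":0,"wx":0,"wy":0,"wz":0},{"gripper":0,"dx":0.027,"dy":-0.0033,"dz":0,"wx":0,"wy":0,"wz":0}]'
```

```text
clock: 3.12
eef_pos: [496.2, -104.5, 25.4]
eef_rot: [-3.142, 0.0, -0.128]
wrist_force: [-0.9, 0.5, -0.4]
finger_gap: 0.6
finger_force: 0.6
clock: 3.53
eef_pos: [523.4, -107.8, 25.5]
eef_rot: [-3.142, 0.0, -0.128]
wrist_force: [-3.0, 0.1, 1.4]
finger_gap: 0.4
finger_force: 1.4
```

Approaching home; slow now, watching the force.

```bash
python3 -m inch '[{"gripper":0,"dx":0.002,"dy":-0.0002,"dz":0,"wx":0,"wy":0,"wz":0},{"gripper":0,"dx":0.004,"dy":-0.0005,"dz":0,"wx":0,"wy":0,"wz":0},{"gripper":0,"dx":0.006,"dy":-0.0007,"dz":0,"wx":0,"wy":0,"wz":0},{"gripper":0,"dx":0.007,"dy":-0.0008,"dz":0,"wx":0,"wy":0,"wz":0},{"gripper":0,"dx":0.008,"dy":-0.001,"dz":0,"wx":0,"wy":0,"wz":0}]'
```

```text
clock: 3.95
eef_pos: [530.9, -108.7, 25.5]
eef_rot: [-3.142, 0.0, -0.128]
wrist_force: [-2.5, 0.5, 1.6]
finger_gap: 0.3
finger_force: 1.3
```

```bash
python3 -m inch '[{"gripper":0,"dx":0.001,"dy":-0.0001,"dz":0,"wx":0,"wy":0,"wz":0},{"gripper":0,"dx":0.001,"dy":-0.0001,"dz":0,"wx":0,"wy":0,"wz":0},{"gripper":0,"dx":0.002,"dy":-0.0002,"dz":0,"wx":0,"wy":0,"wz":0},{"gripper":0,"dx":0.002,"dy":-0.0002,"dz":0,"wx":0,"wy":0,"wz":0},{"gripper":0,"dx":0.002,"dy":-0.0002,"dz":0,"wx":0,"wy":0,"wz":0}]'
```

```text
clock: 4.37
eef_pos: [531.9, -108.9, 25.5]
eef_rot: [-3.142, 0.002, -0.128]
wrist_force: [-10.7, 0.2, 7.6]
finger_gap: 0.7
finger_force: 5.3
```

```bash
python3 -m inch '[{"gripper":0,"dx":0.0005,"dy":0,"dz":0,"wx":0,"wy":0,"wz":0},{"gripper":0,"dx":0.001,"dy":-0.0001,"dz":0,"wx":0,"wy":0,"wz":0},{"gripper":0,"dx":0.001,"dy":-0.0001,"dz":0,"wx":0,"wy":0,"wz":0},{"gripper":0,"dx":0.001,"dy":-0.0001,"dz":0,"wx":0,"wy":0,"wz":0},{"gripper":0,"dx":0.001,"dy":-0.0001,"dz":0,"wx":0,"wy":0,"wz":0}]' && python3 -m inch '[{"gripper":0,"dx":-0.004,"dy":0.0005,"dz":0,"wx":0,"wy":0,"wz":0},{"gripper":0,"dx":-0.012,"dy":0.0015,"dz":0,"wx":0,"wy":0,"wz":0},{"gripper":0,"dx":-0.025,"dy":0.003,"dz":0.01,"wx":0,"wy":0,"wz":0},{"gripper":0,"dx":-0.032,"dy":0.004,"dz":0.045,"wx":0,"wy":0,"wz":0},{"gripper":0.2,"dx":-0.032,"dy":0.004,"dz":0.085,"wx":0,"wy":0,"wz":0}]' && python3 -m inch '[{"gripper":0.4,"dx":0,"dy":0.02,"dz":0.035,"wx":0,"wy":0,"wz":0},{"gripper":0.6,"dx":0,"dy":0.045,"dz":0.065,"wx":0,"wy":0,"wz":0},{"gripper":0.6,"dx":0,"dy":0.075,"dz":0.09,"wx":0,"wy":0,"wz":0},{"gripper":0.6,"dx":0,"dy":0.105,"dz":0.115,"wx":0,"wy":0,"wz":0},{"gripper":0.6,"dx":0,"dy":0.135,"dz":0.14,"wx":0,"wy":0,"wz":0}]'
python3 - <<'E'
from h import *
c=cam("wrist");im=manip.camera("wrist");cv2.imwrite("pics/w3.png",im)
print(proj(c,[[612.9,-117.6,55]]))
E
python3 -m inch '[{"gripper":0.6,"dx":0,"dy":0.04,"dz":0,"wx":0,"wy":0,"wz":0},{"gripper":0.6,"dx":0,"dy":0.08,"dz":0,"wx":0,"wy":0,"wz":0},{"gripper":0.6,"dx":0,"dy":0.12,"dz":0,"wx":0,"wy":0,"wz":0},{"gripper":0.6,"dx":0,"dy":0.16,"dz":0,"wx":0,"wy":0,"wz":0},{"gripper":0.6,"dx":0,"dy":0.2,"dz":0,"wx":0,"wy":0,"wz":0}]' && python3 -m inch '[{"gripper":0.6,"dx":0,"dy":0.025,"dz":0,"wx":0,"wy":0,"wz":0},{"gripper":0.6,"dx":0,"dy":0.05,"dz":0,"wx":0,"wy":0,"wz":0},{"gripper":0.6,"dx":0,"dy":0.058,"dz":0,"wx":0,"wy":0,"wz":0},{"gripper":0.6,"dx":0,"dy":0.058,"dz":0,"wx":0,"wy":0,"wz":0},{"gripper":0.6,"dx":0,"dy":0.058,"dz":0,"wx":0,"wy":0,"wz":0}]'
python3 - <<'E'
from h import *
im=manip.camera("wrist");cv2.imwrite("pics/w4.png",im);s=manip.read_state();print(s["eef_pos"],s["eef_rot"],s["joints"])
E
```

```text
clock: 4.78
eef_pos: [532.0, -108.9, 25.4]
eef_rot: [-3.141, 0.005, -0.128]
wrist_force: [-18.0, 1.3, 13.6]
finger_gap: 0.8
finger_force: 8.9
clock: 5.2
eef_pos: [499.4, -104.5, 109.6]
eef_rot: [-3.141, 0.004, -0.129]
wrist_force: [-0.3, -0.3, -0.1]
finger_gap: 4.3
finger_force: 0.0
clock: 5.62
eef_pos: [501.4, 31.2, 251.9]
eef_rot: [-3.141, -0.001, -0.129]
wrist_force: [0.2, 0.4, -0.0]
finger_gap: 36.9
finger_force: 0.0
[[434.80046453  75.71654657]]
clock: 6.08
eef_pos: [501.4, 231.8, 250.5]
eef_rot: [-3.141, -0.001, -0.129]
wrist_force: [1.4, -0.8, 0.5]
finger_gap: 56.7
finger_force: 0.0
clock: 6.5
eef_pos: [501.9, 287.3, 250.2]
eef_rot: [3.141, -0.0, -0.128]
wrist_force: [-0.1, -0.5, 0.5]
finger_gap: 56.2
finger_force: 0.0
[502.01728329 286.83284262 250.4082894 ] [ 3.14146600e+00 -1.60218583e-04 -1.29132751e-01] [ 4.55841593e-01  3.34134165e-01  1.37197991e+00 -1.95857229e-04
  1.43541494e+00  2.15579711e+00]
```

View pics/w4.png

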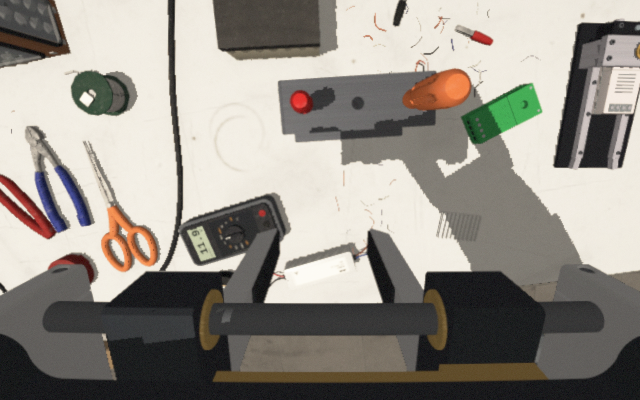

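View pics/w3.png

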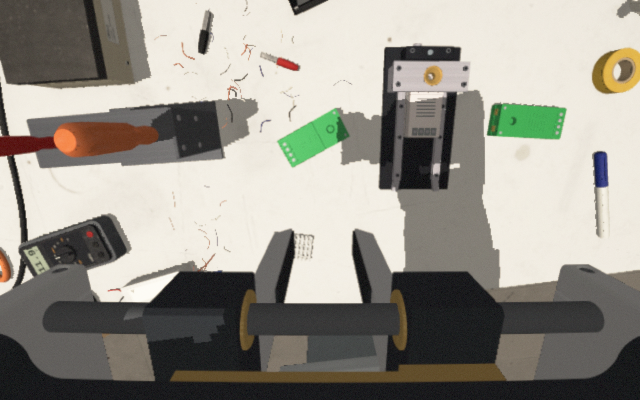

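Picture w3 shows the module home under the bridge, with the bush at (432,76) as predicted. In w4 the red small driver is seen end-on at (301,101), the empty middle hole is at (358,103), and the orange one is on the right.

Run:
```python
from h import *
c=cam("wrist");im=cv2.imread("pics/w4.png");hsv=cv2.cvtColor(im,cv2.COLOR_BGR2HSV)
m=((hsv[...,1]>130)&((hsv[...,0]<8)|(hsv[...,0]>170))&(hsv[...,2]>50)).astype(np.uint8);m[:85]=0;m[120:]=0;m[:,:285]=0;m[:,330:]=0
p=np.argwhere(m)[:,::-1].astype(np.float32);print(len(p),p.min(0),p.max(0),cv2.minAreaRect(p))
ctr=(p.min(0)+p.max(0))/2
A=onz(c,[ctr],201)[0];Hm=onz(c,[[358,103]],132)[0];print("driver",A,"midhole",Hm,"d(50)",np.hypot(*(A-Hm)[:2]),"dir",np.degrees(np.arctan2((A-Hm)[1],(A-Hm)[0])))
print("rack edge dir", onz(c,[[279,81],[410,73]],132))
cv2.imwrite("pics/w4c.png",cv2.resize(im[70:150,270:380],None,fx=7,fy=7,interpolation=cv2.INTER_CUBIC))
```

```text
409 [290.  90.] [312. 113.] ((301.0, 102.0), (24.041629791259766, 19.798988342285156), 45.0)
driver [592.98342453 290.49519832 201.        ] midhole [589.96787863 240.97361483 132.        ] d(50) 49.61331220798798 dir 86.51535836888169
rack edge dir [[619.21097586 312.43920193 132.        ]
 [610.54766229 189.99425617 132.        ]]
```

View pics/w4c.png

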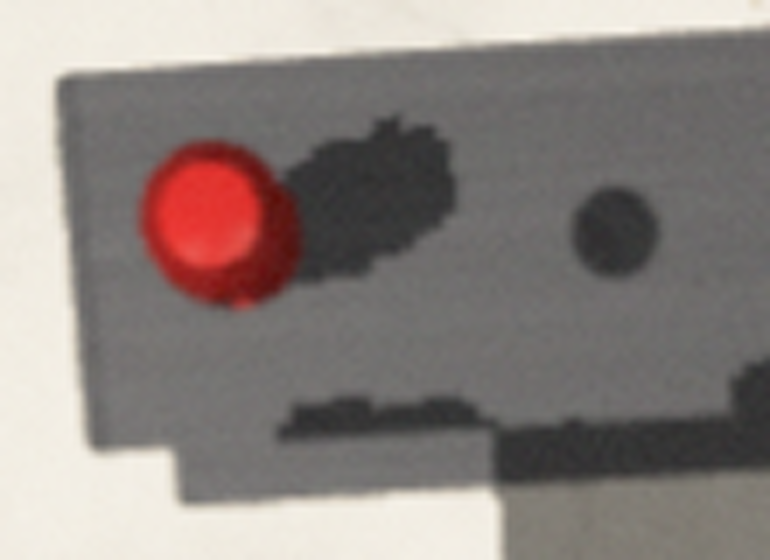

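The crop shows the handle's end disc at pixel (300,101) and its lower part reaching (305,106). The driver fits the middle hole plus 50 mm along the rack, so I place its axis at (593.2, 290.6). Its flats are assumed square to the rack, at yaw about -3.8°.

```bash
python3 -m inch '[{"gripper":0.6,"dx":0.03,"dy":0.001,"dz":0,"wx":0,"wy":0,"wz":2},{"gripper":0.6,"dx":0.06,"dy":0.002,"dz":0,"wx":0,"wy":0,"wz":3.6},{"gripper":0.6,"dx":0.085,"dy":0.0035,"dz":0,"wx":0,"wy":0,"wz":3.6},{"gripper":0.6,"dx":0.091,"dy":0.0038,"dz":0,"wx":0,"wy":0,"wz":3.6},{"gripper":0.6,"dx":0.091,"dy":0.0038,"dz":0,"wx":0,"wy":0,"wz":3.6}]'
```

```text
clock: 6.97
eef_pos: [594.1, 290.0, 249.6]
eef_rot: [3.141, 0.001, -0.068]
wrist_force: [-1.2, -0.1, 0.2]
finger_gap: 56.2
finger_force: 0.0
```

```bash
python3 -m inch '[{"gripper":0.6,"dx":-0.0008,"dy":0.0005,"dz":-0.02,"wx":0,"wy":0,"wz":0},{"gripper":0.6,"dx":-0.0008,"dy":0.0005,"dz":-0.045,"wx":0,"wy":0,"wz":0},{"gripper":0.6,"dx":-0.0008,"dy":0.0005,"dz":-0.07,"wx":0,"wy":0,"wz":0},{"gripper":0.6,"dx":-0.0008,"dy":0.0005,"dz":-0.09,"wx":0,"wy":0,"wz":0},{"gripper":0.6,"dx":-0.0008,"dy":0.0005,"dz":-0.097,"wx":0,"wy":0,"wz":0}]' && python3 -m inch '[{"gripper":0.3,"dx":0,"dy":0,"dz":0,"wx":0,"wy":0,"wz":0},{"gripper":0.1,"dx":0,"dy":0,"dz":0,"wx":0,"wy":0,"wz":0},{"gripper":0,"dx":0,"dy":0,"dz":0,"wx":0,"wy":0,"wz":0},{"gripper":0,"dx":0,"dy":0,"dz":0,"wx":0,"wy":0,"wz":0},{"gripper":0,"dx":0,"dy":0,"dz":0,"wx":0,"wy":0,"wz":0}]' 35 && python3 -m inch '[{"gripper":0,"dx":0,"dy":0,"dz":0,"wx":0,"wy":0,"wz":0},{"gripper":0,"dx":0,"dy":0,"dz":0,"wx":0,"wy":0,"wz":0},{"gripper":0,"dx":0,"dy":0,"dz":0,"wx":0,"wy":0,"wz":0},{"gripper":0,"dx":0,"dy":0,"dz":0,"wx":0,"wy":0,"wz":0},{"gripper":0,"dx":0,"dy":0,"dz":0,"wx":0,"wy":0,"wz":0}]'
```

```text
clock: 7.38
eef_pos: [590.3, 291.2, 150.8]
eef_rot: [3.14, 0.003, -0.066]
wrist_force: [-0.9, -0.0, -0.7]
finger_gap: 56.1
finger_force: 0.0
clock: 7.8
eef_pos: [592.3, 292.4, 154.6]
eef_rot: [-3.141, -0.001, -0.066]
wrist_force: [-0.3, -0.1, -0.1]
finger_gap: 26.4
finger_force: 0.0
clock: 8.22
eef_pos: [592.2, 292.3, 153.8]
eef_rot: [-3.141, -0.0, -0.066]
wrist_force: [-0.4, -0.1, 3.9]
finger_gap: 14.3
finger_force: 35.0
```

Gripped: the gap of about 14.5 mm matches the 15 mm flats. The tip lies 92.8 mm below the TCP. Lift, then go round the front of the rack.

```bash
python3 -m inch '[{"gripper":0,"dx":0,"dy":0,"dz":0.01,"wx":0,"wy":0,"wz":0},{"gripper":0,"dx":0,"dy":0,"dz":0.03,"wx":0,"wy":0,"wz":0},{"gripper":0,"dx":0,"dy":0,"dz":0.055,"wx":0,"wy":0,"wz":0},{"gripper":0,"dx":0,"dy":0,"dz":0.08,"wx":0,"wy":0,"wz":0},{"gripper":0,"dx":0,"dy":0,"dz":0.1,"wx":0,"wy":0,"wz":0}]' && python3 -m inch '[{"gripper":0,"dx":-0.02,"dy":0,"dz":0.005,"wx":0,"wy":0,"wz":-1},{"gripper":0,"dx":-0.05,"dy":0,"dz":0.005,"wx":0,"wy":0,"wz":-2},{"gripper":0,"dx":-0.08,"dy":0,"dz":0.005,"wx":0,"wy":0,"wz":-3.3},{"gripper":0,"dx":-0.105,"dy":-0.005,"dz":0.005,"wx":0,"wy":0,"wz":-3.3},{"gripper":0,"dx":-0.12,"dy":-0.02,"dz":0.005,"wx":0,"wy":0,"wz":-3.3}]' && python3 -m inch '[{"gripper":0,"dx":0,"dy":-0.03,"dz":0,"wx":0,"wy":0,"wz":0},{"gripper":0,"dx":0,"dy":-0.065,"dz":0,"wx":0,"wy":0,"wz":0},{"gripper":0,"dx":0,"dy":-0.1,"dz":0,"wx":0,"wy":0,"wz":0},{"gripper":0,"dx":0,"dy":-0.135,"dz":0,"wx":0,"wy":0,"wz":0},{"gripper":0,"dx":0,"dy":-0.17,"dz":0,"wx":0,"wy":0,"wz":0}]' && python3 -m inch '[{"gripper":0,"dx":0.01,"dy":-0.035,"dz":0,"wx":0,"wy":0,"wz":0},{"gripper":0,"dx":0.02,"dy":-0.07,"dz":0,"wx":0,"wy":0,"wz":0},{"gripper":0,"dx":0.035,"dy":-0.105,"dz":0,"wx":0,"wy":0,"wz":0},{"gripper":0,"dx":0.055,"dy":-0.14,"dz":0,"wx":0,"wy":0,"wz":0},{"gripper":0,"dx":0.075,"dy":-0.17,"dz":0,"wx":0,"wy":0,"wz":0}]'
```

```text
clock: 8.63
eef_pos: [592.1, 292.3, 256.0]
eef_rot: [-3.141, -0.001, -0.066]
wrist_force: [-0.4, 0.5, 0.0]
finger_gap: 14.3
finger_force: 35.0
clock: 9.05
eef_pos: [469.8, 273.1, 259.0]
eef_rot: [-3.141, -0.0, -0.121]
wrist_force: [0.5, 0.2, -0.3]
finger_gap: 14.3
finger_force: 35.0
clock: 9.47
eef_pos: [471.7, 100.8, 259.1]
eef_rot: [-3.141, -0.001, -0.123]
wrist_force: [0.6, 0.3, -0.4]
finger_gap: 14.4
finger_force: 35.0
clock: 9.88
eef_pos: [547.5, -70.1, 259.3]
eef_rot: [3.141, -0.001, -0.124]
wrist_force: [0.8, 1.7, -0.1]
finger_gap: 14.5
finger_force: 35.0
```

```bash
python3 -m inch '[{"gripper":0,"dx":0.025,"dy":-0.018,"dz":-0.015,"wx":0,"wy":0,"wz":0},{"gripper":0,"dx":0.045,"dy":-0.033,"dz":-0.035,"wx":0,"wy":0,"wz":0},{"gripper":0,"dx":0.06,"dy":-0.045,"dz":-0.06,"wx":0,"wy":0,"wz":0},{"gripper":0,"dx":0.0655,"dy":-0.0475,"dz":-0.08,"wx":0,"wy":0,"wz":0},{"gripper":0,"dx":0.0655,"dy":-0.0475,"dz":-0.085,"wx":0,"wy":0,"wz":0}]' && python3 -m inch '[{"gripper":0,"dx":0,"dy":0,"dz":0,"wx":0,"wy":0,"wz":0},{"gripper":0,"dx":0,"dy":0,"dz":0,"wx":0,"wy":0,"wz":0},{"gripper":0,"dx":0,"dy":0,"dz":0,"wx":0,"wy":0,"wz":0},{"gripper":0,"dx":0,"dy":0,"dz":0,"wx":0,"wy":0,"wz":0},{"gripper":0,"dx":0,"dy":0,"dz":0,"wx":0,"wy":0,"wz":0}]'
python3 - <<'E'
from h import *
c=cam("wrist");s=manip.read_state();print(s["eef_pos"],s["eef_rot"],s["clock"])
im=manip.camera("wrist");b=np.array([612.9,-117.6,55]);tip=s["eef_pos"]-[0,0,92.8]
print("bush pred",proj(c,[b]),"tip pred",proj(c,[tip]),tip)
cs=cam("side");si=manip.camera("side");q=proj(cs,[b,tip]);print("side",q)
u,v=q[0].astype(int)
a=cv2.resize(im[130:280,240:400],None,fx=3.5,fy=3.5,interpolation=cv2.INTER_CUBIC)
d=cv2.resize(si[v-60:v+30,u-30:u+30],(350,525),interpolation=cv2.INTER_CUBIC);d=d[:525]
a=a[:525,:440];cv2.imwrite("pics/w5.png",np.hstack([a,d]));print(u,v)
cv2.imwrite("pics/w5full.png",im)
E
```

```text
clock: 10.3
eef_pos: [612.0, -115.8, 169.6]
eef_rot: [-3.141, 0.005, -0.124]
wrist_force: [0.1, 0.0, -1.4]
finger_gap: 14.6
finger_force: 35.0
clock: 10.72
eef_pos: [612.7, -115.0, 174.9]
eef_rot: [3.141, -0.002, -0.123]
wrist_force: [0.4, 0.1, -0.4]
finger_gap: 14.5
finger_force: 35.0
[ 612.74772437 -115.04144984  174.86772084] [ 3.14138375e+00 -1.88936610e-03 -1.22905414e-01] 10.7167
bush pred [[324.70372625 197.20795986]] tip pred [[322.21691461 204.48189772]] [ 612.74772437 -115.04144984   82.06772084]
side [[317.06120369 168.96904474]
 [317.00142324 162.27511029]]
317 168
```

View pics/w5.png

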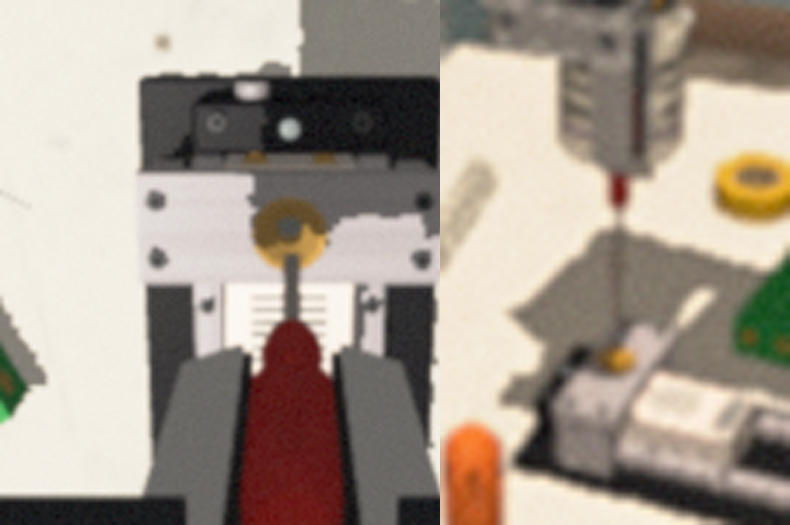

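The crop shows the bush mouth at wrist pixel (322.9,197.1) and the blade end at about (322.9,202.5). In the side view the blade hangs vertically over the bush.

Run:
```python
from h import *
c=cam("wrist");im=cv2.imread("pics/w5full.png")
print("bush",onz(c,[[322.9,197.1]],55),"tip",onz(c,[[322.9,202.5],[322.9,204]],82))
print(im[192:212,323].tolist())
# brass mask
h=cv2.cvtColor(im,cv2.COLOR_BGR2HSV);m=((h[...,0]>8)&(h[...,0]<32)&(h[...,1]>90));m[:180]=0;m[215:]=0;m[:,:300]=0;m[:,345:]=0
p=np.argwhere(m);print(p.min(0),p.max(0))
```

```text
bush [[ 613.22485357 -115.83437436   55.        ]] tip [[ 614.5905314  -115.99800269   82.        ]
 [ 613.13602845 -115.8175766    82.        ]]
[[66, 79, 86], [76, 80, 80], [72, 74, 73], [75, 79, 77], [74, 78, 80], [62, 79, 90], [45, 77, 98], [57, 103, 131], [66, 124, 162], [73, 131, 169], [73, 108, 131], [72, 81, 88], [75, 81, 85], [73, 78, 81], [78, 83, 86], [78, 82, 88], [74, 80, 85], [76, 82, 86], [74, 82, 84], [77, 82, 86]]
[187 313] [206 332]
```

Tip and bush agree within about 1 mm. Descend in stages while watching the forces.

```bash
python3 -m inch '[{"gripper":0,"dx":-0.0005,"dy":0,"dz":-0.008,"wx":0,"wy":0,"wz":0},{"gripper":0,"dx":-0.0005,"dy":0,"dz":-0.016,"wx":0,"wy":0,"wz":0},{"gripper":0,"dx":-0.0005,"dy":0,"dz":-0.024,"wx":0,"wy":0,"wz":0},{"gripper":0,"dx":-0.0005,"dy":0,"dz":-0.028,"wx":0,"wy":0,"wz":0},{"gripper":0,"dx":-0.0005,"dy":0,"dz":-0.03,"wx":0,"wy":0,"wz":0}]'
```

```text
clock: 11.23
eef_pos: [611.7, -115.2, 142.0]
eef_rot: [-3.141, 0.002, -0.123]
wrist_force: [0.4, 0.4, -0.6]
finger_gap: 14.1
finger_force: 35.0
```

```bash
python3 -m inch '[{"gripper":0,"dx":0,"dy":0,"dz":-0.003,"wx":0,"wy":0,"wz":0},{"gripper":0,"dx":0,"dy":0,"dz":-0.006,"wx":0,"wy":0,"wz":0},{"gripper":0,"dx":0,"dy":0,"dz":-0.009,"wx":0,"wy":0,"wz":0},{"gripper":0,"dx":0,"dy":0,"dz":-0.012,"wx":0,"wy":0,"wz":0},{"gripper":0,"dx":0,"dy":0,"dz":-0.012,"wx":0,"wy":0,"wz":0}]'
```

```text
clock: 11.65
eef_pos: [611.9, -115.2, 130.8]
eef_rot: [-3.141, 0.001, -0.123]
wrist_force: [0.2, -0.2, -0.4]
finger_gap: 14.5
finger_force: 35.0
```

```bash
python3 -m inch '[{"gripper":0,"dx":0,"dy":0,"dz":-0.002,"wx":0,"wy":0,"wz":0},{"gripper":0,"dx":0,"dy":0,"dz":-0.004,"wx":0,"wy":0,"wz":0},{"gripper":0,"dx":0,"dy":0,"dz":-0.006,"wx":0,"wy":0,"wz":0},{"gripper":0,"dx":0,"dy":0,"dz":-0.008,"wx":0,"wy":0,"wz":0},{"gripper":0,"dx":0,"dy":0,"dz":-0.008,"wx":0,"wy":0,"wz":0}]'; python3 -c "
from cell import manip
s=manip.read_state();print(s['wrist_force'],s['eef_pos'])"
```

```text
clock: 12.07
eef_pos: [612.1, -115.3, 123.2]
eef_rot: [3.142, 0.0, -0.123]
wrist_force: [0.5, -0.0, 1.7]
finger_gap: 14.4
finger_force: 35.0
[ 0.49600326 -0.04458348  1.73193318] [ 612.09683182 -115.25798871  123.22678266]
```

Contact at about the expected height. Press another 3 mm or so.

```bash
python3 -m inch '[{"gripper":0,"dx":0,"dy":0,"dz":-0.001,"wx":0,"wy":0,"wz":0},{"gripper":0,"dx":0,"dy":0,"dz":-0.002,"wx":0,"wy":0,"wz":0},{"gripper":0,"dx":0,"dy":0,"dz":-0.003,"wx":0,"wy":0,"wz":0},{"gripper":0,"dx":0,"dy":0,"dz":-0.003,"wx":0,"wy":0,"wz":0},{"gripper":0,"dx":0,"dy":0,"dz":-0.003,"wx":0,"wy":0,"wz":0}]'; python3 -m inch '[{"gripper":0,"dx":0,"dy":0,"dz":0,"wx":0,"wy":0,"wz":0},{"gripper":0,"dx":0,"dy":0,"dz":0,"wx":0,"wy":0,"wz":0},{"gripper":0,"dx":0,"dy":0,"dz":0,"wx":0,"wy":0,"wz":0},{"gripper":0,"dx":0,"dy":0,"dz":0,"wx":0,"wy":0,"wz":0},{"gripper":0,"dx":0,"dy":0,"dz":0,"wx":0,"wy":0,"wz":0}]'
```

```text
clock: 12.48
eef_pos: [612.2, -115.3, 120.6]
eef_rot: [3.142, -0.0, -0.123]
wrist_force: [-0.4, 0.5, 4.1]
finger_gap: 14.6
finger_force: 35.0
clock: 12.9
eef_pos: [612.1, -115.2, 120.5]
eef_rot: [-3.142, -0.0, -0.123]
wrist_force: [-0.2, 0.3, 3.8]
finger_gap: 14.3
finger_force: 35.0
```

```bash
python3 -m inch '[{"gripper":0,"dx":0,"dy":0,"dz":-0.0005,"wx":0,"wy":0,"wz":0},{"gripper":0,"dx":0,"dy":0,"dz":-0.0012,"wx":0,"wy":0,"wz":0},{"gripper":0,"dx":0,"dy":0,"dz":-0.0012,"wx":0,"wy":0,"wz":0},{"gripper":0,"dx":0,"dy":0,"dz":-0.0012,"wx":0,"wy":0,"wz":0},{"gripper":0,"dx":0,"dy":0,"dz":-0.0012,"wx":0,"wy":0,"wz":0}]'; python3 -m inch '[{"gripper":0,"dx":0,"dy":0,"dz":0,"wx":0,"wy":0,"wz":0},{"gripper":0,"dx":0,"dy":0,"dz":0,"wx":0,"wy":0,"wz":0},{"gripper":0,"dx":0,"dy":0,"dz":0,"wx":0,"wy":0,"wz":0},{"gripper":0,"dx":0,"dy":0,"dz":0,"wx":0,"wy":0,"wz":0},{"gripper":0,"dx":0,"dy":0,"dz":0,"wx":0,"wy":0,"wz":0}]'
```

```text
clock: 13.32
eef_pos: [612.1, -115.3, 119.3]
eef_rot: [3.142, -0.0, -0.123]
wrist_force: [0.1, -0.4, 4.4]
finger_gap: 14.1
finger_force: 35.0
clock: 13.73
eef_pos: [612.1, -115.3, 119.3]
eef_rot: [3.142, -0.0, -0.123]
wrist_force: [0.5, -0.7, 5.0]
finger_gap: 14.6
finger_force: 35.0
```

Force of about 5 N puts the button 3.5–4.5 mm down, short of its stop. Handing in.

```bash
python3 -c "
from cell import manip
print(manip.sign_off())"
```

```text
the job is handed in; nothing more can be done
None
```

I pushed the module home against the contacts, took the small screwdriver through the bush, and handed in with it still gripped, holding the button down at about 5 N (roughly 3.5–4.5 mm of its 5 mm travel, judged from force and tip height); `sign_off` gave no verdict.

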